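# Open a stubborn canister at the farm shop counter

### The job

Pick the white canister up by its bar handle and stand it flat in the blue holding tray, which stops it turning; let go. Then unscrew its green cap anticlockwise with as many regripped twists as it needs until it lifts free, never lifting the canister by its cap, and set the cap down gently, mouth down, wholly on the round grey mat. Leave the canister standing in the tray and the other goods on the counter where they are.

Things in the scene. Friction and masses are not known exactly. Their poses are not given: they have to be found in the camera images.
- canister: White canister with green and yellow bands, body 160 x 84 x 90 mm (its x, y, z), about 0.4 to 0.75 kg. Origin: centre of its underside; z up. A bar handle stands over its -x half, the threaded neck with the green cap over its +x half (neck axis at x = +50 mm, y = 0).
- handle (a point): Middle of the canister's handle bar, at (-46, 0, 121) mm in the canister's frame; axes as the canister's. The bar is 56 mm long along the canister's x, 16 mm wide (y) and 14 mm high, between two posts, its underside 24 mm above the canister's top. Pinch it across its width (y) from above.
- neck (a point): Centre of the neck's top edge, at (50, 0, 123.5) mm in the canister; 44 mm across, 53 over its thread. The thread raises the cap 20 mm a turn (3.2 mm per rad), with 2.5 mm vertical play, and lets go after about 2.7 to 3.8 rad, differing from run to run. Before that a pull up meets the canister's weight; after it the cap comes off freely and must rise 30 mm to clear the neck.
- cap: Green round ribbed screw cap, 62 mm across, 36 mm high, 60 g, yellow mark on top. Origin: centre of its open rim (mouth); z towards its closed top. Screwed down, its rim is about 94 mm above the canister's underside. It unscrews anticlockwise seen from above; a sprung red seal under it makes the first part of the turn stiff (5 to 11 N on the thread).
- tray: Blue fixed holding tray with a steel floor, bolted to the counter: outside 179 x 103 mm (its x, y), walls 6 mm thick and 38 mm high, inside 167 x 91 mm. Origin: centre of its underside; z up; its inner floor is 8 mm above the counter. The canister fits with 3.5 mm to spare on each side, either way round.
- mat: Round grey rubber mat, 130 mm across, 4 mm thick, fixed flat to the counter. Origin: centre of its underside.
- billing_machine: White billing machine with keys, 110 x 100 x 75 mm; bystander. Origin: centre of its underside.
- white_bottle: White bottle with blue cap, 56 mm across, 130 mm high; bystander. Origin: centre of its underside.
- amber_jar: Amber jar with red cap, 60 mm across, 90 mm high; bystander. Origin: centre of its underside.
Mind the look-alikes: they are no part of the job. Leave any black look-alike of the cap alone. Of the things that look like the mat, take the one that is farthest to the robot's left at the start.

How it is judged:
By the outcome, as a careful person would: the job done as asked, in the order asked, and still so for the second after the job is handed in, with the robot touching nothing.
It also fails if it takes over 72 s, if anything falls off the work surface, if the arm or the gripper's body presses on something with over 40 N, if the wrist force passes 120 N, or if a joint passes its speed limit or range.

### The arm

A 6-joint arm with a two-finger parallel gripper is mounted at the origin on the work surface. World frame = base frame: x ahead of the robot, y to its left, z up, the work surface at z = 0. Lengths are in mm, angles in rad, forces in N, time in s.
With the tool pointing down it reaches from about 375 to 900 mm from the base axis. Payload 3.1 kg.
Tool frame: the origin (TCP) lies on the centre line of the jaws, within the pads' length; the fingertips stand 8 mm ahead of it and the grasp point (between the pads) lies 11 mm behind it; z points along the fingers, y is the direction in which the jaws open and shut (so a half turn about z gives the same grasp; the last joint's range is limited). The gripper opens to 85 mm and grips with 20 to 120 N. Pads are 22 mm wide; open, the fingers measure 114 mm over their backs; the gripper's body (76 mm by 85 mm) begins 54 mm behind the grasp point. The pads swing forward as they close: fully open they stand 13 mm farther back than shut.
Start: joints at [0.93, 0.527, 1.433, -0, 1.181, -0.178], TCP at [278.433, 559.528, 239.31] pointing down, gripper open.
Joint ranges: [-3.08, 3.08], [-0.75, 2.2], [0.22, 2.44], [-1.43, 4.57], [0, 2.65], [-2.85, 2.85]. Speed limits (rad/s): [2.79, 2.79, 3.14, 3.14, 3.14, 3.14].

### API

Orientations are given as a rotation vector (axis times angle).
In Python, from bench import r, read_camera, ticket gives the robot as it stands.
- The arm moves only by the tool play_rows, never from a script. Its argument "commands" is one flat list of numbers, 7 for each row, row after row: the shift along the world's x, y, z in units of 0.2 m (1.0 is 0.2 m), then the turn, a rotation vector about the world's x, y, z in units of 30 degrees (1.0 is 30 degrees), then the opening, from -1 (shut) to 1 (fully open), so that 0 is half open. A call has 1 to 5 rows; each row is the pose to reach, as a shift and turn from the pose commanded when the call began; what a row does not reach only later rows make up. A row lasts 1/12 s, in which the tool goes at most 41.7 mm and 7.16 degrees, less where a joint would pass 70% of its speed; a pose out of reach is approached as far as the arm can. A call with a number of a shift or a turn outside -1 to 1 is refused whole. A call with a gripper value outside its range is refused whole. The fingers move at their own pace and stop on an object; "grip_force" is the grip in N (left out, the last holds). Time passes only in rows, so rows that repeat a pose let the fingers close. It gives the time, the measured TCP pose, the force and the opening at its end, in the units of the state.
- r.state(): the state, without advancing time (a new reading comes with each control period).
- read_camera(name): name is "scene" or "top" or "wrist"; returns a dict with "pixels" (400x640x3 uint8, red, green, blue), "range_z" (400x640 float32, mm along the optical axis (not along the pixel's ray), 0 where there is no reading), "vertical_fov" (degrees; the focal length in pixels is half the picture's height over the tangent of half this angle, whatever the lens; pixels are square), "cx", "cy" (the principal point, pixels), "cam_to_world" (4x4, takes a point from camera to world coordinates); the wrist camera has in their place "tool_from_camera" (4x4, takes a point from camera to tool coordinates, whose origin is the TCP and whose axes are the flange's). Camera axes: x right, y down, z forward; pixel columns grow to the right and rows downward; lengths in mm; the calibration is good to about 2 mm. A picture is of the moment at which its call begins: read the wrist's pose just before it.
- ticket.hand_in(): hands the job in, once; it reports no verdict.
The state is a dict: "time": time; "joint_positions": joint angles; "dq": joint speeds; "joint_efforts": joint torques, N m; "eef_pos": TCP position; "tool_rot": TCP orientation; "force": force on the tool from outside, world axes, zero at the start; "wrist_torque": the same for the moment, N m; "gripper_width": finger opening in mm.
Only numpy, scipy, OpenCV 4.12 (cv2) and the standard library are available. Lean on these libraries where they do the work, as an engineer would, in place of code of your own. Each camera call takes 0.05 s, during which the arm holds its last target. There are 200 camera calls.

## Working session

There is one attempt and no reset: what is moved stays moved. The work goes in short steps, Python scripts to look and compute and a tool call to move; the robot and the scene stay as the last step left them, time stands still between calls to the robot, and variables do not carry over. Pictures are saved under pics/ and viewed, about 8 in all and at most 12, crops included, and the job is handed in when it is done.

Besides the shell and the picture viewer there is one more tool, called after "Request:" as name(argument=value, ...), one argument or row to a line, values as JSON. play_rows: Moves the arm, as the interface text tells. Shifts and turns lie within -1 to 1; 1 stands for 0.2 m of shift or 30 degrees of turn. Its arguments: {"type":"object","properties":{"commands":{"type":"array","items":{"type":"number","minimum":-1,"maximum":1}},"grip_force":{"type":"number"}},"required":["commands"]}

```bash
mkdir -p pics; ls
cat > h.py <<'E'
import numpy as np, cv2
from bench import r, read_camera, ticket
from scipy.spatial.transform import Rotation as R
def cloud(c):
    f=200/np.tan(np.radians(c["vertical_fov"])/2); z=c["range_z"]
    v,u=np.mgrid[:400,:640]
    p=np.stack([(u-c["cx"])/f*z,(v-c["cy"])/f*z,z,np.ones_like(z)],-1)
    if "cam_to_world" in c: T=c["cam_to_world"]
    else:
        s=r.state(); W=np.eye(4); W[:3,:3]=R.from_rotvec(s["tool_rot"]).as_matrix(); W[:3,3]=s["eef_pos"]; T=W@c["tool_from_camera"]
    P=(p@np.asarray(T).T)[...,:3]; P[z==0]=np.nan; return P
def save(n,c,crop=None,k=1):
    im=c["pixels"][...,::-1]
    if crop: a,b,d,e=crop; im=im[b:e,a:d]
    cv2.imwrite("pics/"+n,cv2.resize(im,None,fx=k,fy=k))
E
python3 - <<'E'
from h import *
print(r.state())
for n in("top","scene"):
    c=read_camera(n); np.savez(n,P=cloud(c),rgb=c["pixels"]); save(n+".png",c)
E
```

```text
pics
{'time': 0.0, 'joint_positions': array([ 9.30483748e-01,  5.28448814e-01,  1.43396925e+00, -8.83687333e-06,
        1.18139550e+00, -1.78478342e-01]), 'dq': array([ 1.76169492e-03,  4.31763928e-05,  1.28829618e-03, -8.04688573e-04,
       -9.27405491e-04,  3.13985565e-04]), 'joint_efforts': array([-1.65108704e-04, -4.42366648e+01, -1.78021431e+01, -2.34966792e-04,
        8.41807632e-03, -9.05711772e-06]), 'eef_pos': array([278.01274458, 558.94340667, 238.32297896]), 'tool_rot': array([-0.71881142, -3.05735139,  0.00320452]), 'force': array([ 0.28950484,  0.53249576, -0.69629812]), 'wrist_torque': array([-0.07275305, -0.00189428, -0.01491112]), 'gripper_width': 85.36756963392203}
```

View pics/top.png

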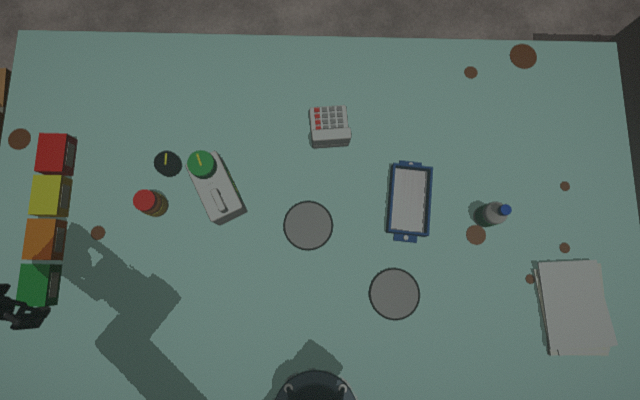

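View pics/scene.png

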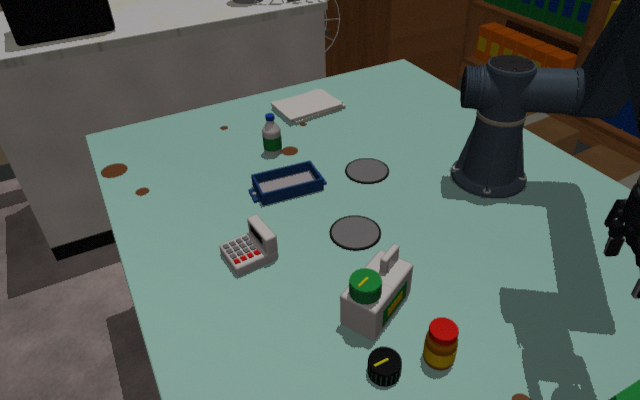

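The top view shows the green-capped canister at about (215,185), with its cap at (202,163) and its handle at (218,200). The black look-alike cap is at (168,163), the tray at (409,201), and the grey mats at (308,225) and (394,293). Robot left (+y) is image left, so the mat at (308,225) is the one meant. The canister is the only white body with a green cap.

Run:
```python
from h import *
d=np.load("top.npz");P=d["P"];rgb=d["rgb"].astype(int)
hsv=cv2.cvtColor(d["rgb"],cv2.COLOR_RGB2HSV).astype(int)
Z=P[...,2];v,u=np.mgrid[:400,:640]
def box(a,b,c,e): return (u>=a)&(u<c)&(v>=b)&(v<e)
def rep(n,m):
    q=P[m]; 
    if len(q)<4: print(n,"few",len(q));return
    rect=cv2.minAreaRect(q[:,:2].astype(np.float32)); print(n,len(q),"mean",q.mean(0).round(1),"rect",[np.round(x,1) for x in rect],"zmed",np.median(q[:,2]).round(1))
print("counter z",np.nanmedian(Z[box(250,180,280,200)]))
g=(hsv[...,0]>50)&(hsv[...,0]<75)&(hsv[...,1]>150)
can=box(175,140,250,225)
zz=Z[can]; print(np.histogram(zz[np.isfinite(zz)],bins=range(-5,150,5)))
rep("captop",can&(Z>120)&(v<180)&box(180,140,225,180))
rep("handle",can&(Z>108)&(v>183))
rep("body",can&(Z>82)&(Z<97))
t=box(375,150,445,250)
zz=Z[t]; print(np.histogram(zz[np.isfinite(zz)],bins=range(-5,60,3)))
rep("traytop",t&(Z>32)); rep("trayfloor",t&(Z>5)&(Z<12)&(hsv[...,1]<60))
grey=(hsv[...,1]<40)&(Z<12)&(Z>-5)
rep("matL",grey&box(275,192,342,258)); rep("matR",grey&box(360,260,428,326))
rep("billing",box(300,95,360,155)&(Z>20)); rep("jar",box(130,180,172,220)&(Z>80)); rep("black",box(150,145,186,180)&(Z>20));rep("bottle",box(470,195,515,230)&(Z>30))
save("crop.png",{"pixels":d["rgb"]},(140,130,340,260),4)
```

```text
counter z -0.3334011076703973
(array([1939, 1562,   23,   32,   35,   35,   22,   49,   39,   20,   25,
         26,   21,   27,   41,   24,   24,   71,  893,  548,   16,   31,
         21,   27,   20,   58,  317,  368,    2,    0]), array([ -5,   0,   5,  10,  15,  20,  25,  30,  35,  40,  45,  50,  55,
        60,  65,  70,  75,  80,  85,  90,  95, 100, 105, 110, 115, 120,
       125, 130, 135, 140, 145]))
captop 576 mean [584.9 276.3 130.3] rect [array([585.5, 277.3]), array([61.7, 60.7]), np.float64(87.8)] zmed 130.6
handle 182 mean [499.6 231.9 125.9] rect [array([501.2, 233.6]), array([55.6, 16.3]), np.float64(28.0)] zmed 127.0
body 1496 mean [527.9 245.1  89.3] rect [array([541. , 254.2]), array([158. ,  84.1]), np.float64(27.5)] zmed 89.4
(array([ 772, 2084,  927,  869, 1097,  266,   52,   54,   48,   42,   58,
         54,   63,  219,  272,   45,    1,    0,    0,    0,    0]), array([-5, -2,  1,  4,  7, 10, 13, 16, 19, 22, 25, 28, 31, 34, 37, 40, 43,
       46, 49, 52, 55, 58]))
traytop 579 mean [ 526.4 -236.5   37.1] rect [array([ 527.1, -236.1]), array([104.8, 180.1]), np.float64(84.7)] zmed 37.3
trayfloor 1892 mean [ 526.8 -237.9    7.9] rect [array([ 519.8, -220.7]), array([126.4, 231.5]), np.float64(86.3)] zmed 7.7
matL 1849 mean [457.2  25.2   3.9] rect [array([457.5,  25. ]), array([125.4, 125.1]), np.float64(72.0)] zmed 3.9
matR 2014 mean [ 287.  -195.1    3.9] rect [array([ 287.2, -195. ]), array([127.3, 125.3]), np.float64(43.7)] zmed 3.9
billing 1524 mean [713.7 -26.8  45.5] rect [array([722.1, -26.9]), array([111.3, 100. ]), np.float64(5.6)] zmed 33.0
jar 405 mean [503.  416.3  89.2] rect [array([503.6, 416.9]), array([52.3, 52.4]), np.float64(11.1)] zmed 89.4
black 497 mean [610.5 390.5  34.8] rect [array([611.9, 391.6]), array([61.9, 60.7]), np.float64(5.6)] zmed 35.5
bottle 636 mean [ 483.8 -421.7   87.2] rect [array([ 486.8, -429. ]), array([56.4, 49.3]), np.float64(15.2)] zmed 87.6
```

View pics/crop.png

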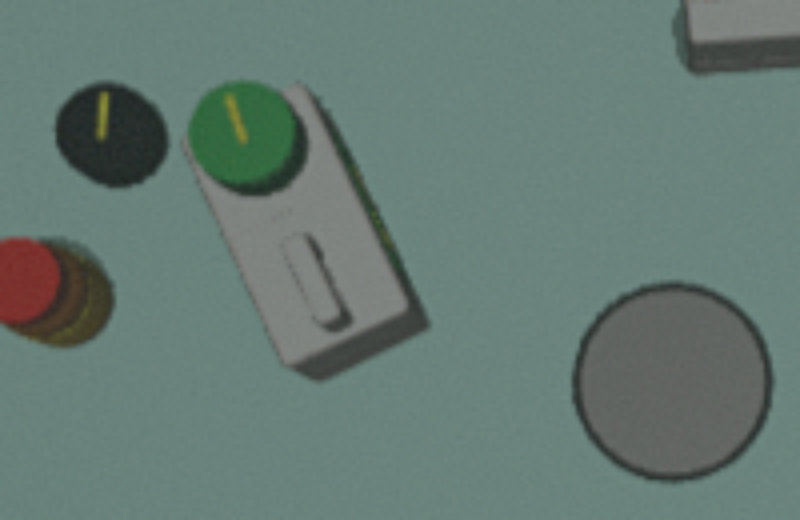

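The crop confirms the green-capped white canister, with the black look-alike beside it and the left mat at right. Sizes and heights also match: bar 56x16, cap top at z 130, body 158x84. The canister yaw is about 27.4°, the handle is at (500.6,233.3), and the tray is at (527,-236) with its long axis at -5.3°. I'll move above the handle now.

Request:
play_rows(
  commands=[0.555, -0.815, 0, 0, 0, 0.9, 1, 0.555, -0.815, 0, 0, 0, 0.9, 1, 0.555, -0.815, 0, 0, 0, 0.9, 1, 0.555, -0.815, 0, 0, 0, 0.9, 1, 0.555, -0.815, 0, 0, 0, 0.9, 1],
  grip_force=60,
)

```text
time: 0.52
eef_pos: [389.8, 394.8, 238.9]
tool_rot: [0.022, -3.141, 0.001]
force: [0.4, 0.0, 0.4]
gripper_width: 85.4
```

Request:
play_rows(
  commands=[0.555, -0.815, 0, 0, 0, 0.9, 1, 0.555, -0.815, 0, 0, 0, 0.9, 1, 0.555, -0.815, 0, 0, 0, 0.9, 1, 0.555, -0.815, 0, 0, 0, 0.9, 1, 0.555, -0.815, 0, 0, 0, 0.9, 1],
)

```text
time: 0.93
eef_pos: [498.4, 235.5, 239.0]
tool_rot: [0.755, -3.049, -0.001]
force: [0.7, 0.4, 1.0]
gripper_width: 85.1
```

```bash
cat >> h.py <<'E'
def look(n):
    s=r.state(); c=read_camera("wrist"); P=cloud(c)
    print("t",s["time"],"tcp",s["eef_pos"].round(1),"yaw_y",np.degrees(np.arctan2(*R.from_rotvec(s["tool_rot"]).as_matrix()[[1,0],1])).round(2),"F",s["force"].round(1),"w",round(s["gripper_width"],1),"q",s["joint_positions"].round(2))
    np.savez(n,P=P,rgb=c["pixels"]); save(n+".png",c); return P,c["pixels"]
def rect(n,P,m):
    q=P[m]
    if len(q)<4: print(n,"few"); return
    a=cv2.minAreaRect(q[:,:2].astype(np.float32)); print(n,len(q),[np.round(x,1) for x in a],"z",np.median(q[:,2]).round(1))
E
python3 - <<'E'
from h import *
P,c=look("w1"); Z=P[...,2]
g=P[np.isfinite(Z)&(Z>60)]
rect("bar",P,(Z>118)&(Z<140)&(np.hypot(P[...,0]-500,P[...,1]-233)<40))
rect("body",P,(Z>84)&(Z<95))
rect("cap",P,(Z>122)&(np.hypot(P[...,0]-585,P[...,1]-277)<45))
E
```

```text
t 0.9333 tcp [498.4 235.5 239. ] yaw_y 117.81 F [0.7 0.4 1. ] w 85.1 q [ 0.24  0.43  1.62  0.    1.09 -1.82]
bar 1176 [array([508.3, 227. ]), array([55. , 15.8]), np.float64(27.0)] z 127.6
body 9728 [array([515.6, 312.3]), array([158. , 230.8]), np.float64(27.4)] z 89.9
cap 3243 [array([593.4, 270.4]), array([62.1, 61.3]), np.float64(28.5)] z 131.5
```

View pics/w1.png

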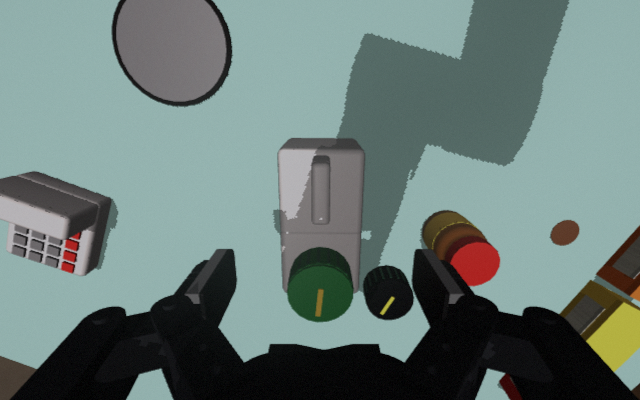

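The wrist view shows the handle at (320,190), the cap at (320,285) and the black cap at (388,290). The wrist estimate sits about 9 mm from the top-camera one, possibly because the arm was still moving, so I'll re-measure with it settled.

Request:
play_rows(
  commands=[0, 0, 0, 0, 0, 0, 1, 0, 0, 0, 0, 0, 0, 1, 0, 0, 0, 0, 0, 0, 1],
)

```text
time: 1.23
eef_pos: [497.3, 237.3, 238.9]
tool_rot: [0.748, -3.05, -0.001]
force: [0.6, 1.1, -0.5]
gripper_width: 85.3
```

Run:
```python
from h import *
P,c=look("w2"); Z=P[...,2]
rect("bar",P,(Z>118)&(Z<140)&(np.hypot(P[...,0]-503,P[...,1]-231)<45))
rect("cap",P,(Z>122)&(np.hypot(P[...,0]-588,P[...,1]-275)<45))
rect("mat",P,(Z>2.5)&(Z<8)&(np.hypot(P[...,0]-457,P[...,1]-25)<75))
print(read_camera("wrist")["tool_from_camera"])
```

```text
t 1.2333 tcp [497.3 237.3 238.9] yaw_y 117.55 F [ 0.6  1.1 -0.5] w 85.3 q [ 0.24  0.43  1.62  0.    1.09 -1.81]
bar 1131 [array([501.8, 234.1]), array([55.2, 15.3]), np.float64(27.7)] z 127.6
cap 3236 [array([586.7, 278.5]), array([61.8, 61.9]), np.float64(56.8)] z 131.1
mat 10489 [array([472.8,  27.5]), array([112.8, 138.1]), np.float64(27.6)] z 4.4
[[ 4.79151527e-04 -9.53825560e-01 -3.00360737e-01  7.54193653e+01]
 [ 9.99999724e-01  6.27621733e-04 -3.97822488e-04  4.17821593e-01]
 [ 5.67966184e-04 -3.00360463e-01  9.53825597e-01 -1.34408156e+02]
 [ 0.00000000e+00  0.00000000e+00  0.00000000e+00  1.00000000e+00]]
```

Settled, the wrist gives the bar at (501.8,234.1), which agrees with the top camera to within 1 mm. Descend and pinch.

Request:
play_rows(
  commands=[0.02, -0.018, -0.15, 0, 0, 0, 1, 0.02, -0.018, -0.33, 0, 0, 0, 1, 0.02, -0.018, -0.5, 0, 0, 0, 1, 0.02, -0.018, -0.6, 0, 0, 0, 1, 0.02, -0.018, -0.645, 0, 0, 0, 1],
)

```text
time: 1.75
eef_pos: [499.3, 234.0, 107.3]
tool_rot: [0.75, -3.044, -0.0]
force: [0.4, 0.1, -0.6]
gripper_width: 85.3
```

Request:
play_rows(
  commands=[0, 0, 0, 0, 0, 0, 1, 0, 0, 0, 0, 0, 0, -1, 0, 0, 0, 0, 0, 0, -1, 0, 0, 0, 0, 0, 0, -1, 0, 0, 0, 0, 0, 0, -1],
)

```text
time: 2.17
eef_pos: [503.1, 233.6, 111.8]
tool_rot: [-0.747, 3.048, -0.0]
force: [0.1, 0.3, 0.1]
gripper_width: 38.9
```

Request:
play_rows(
  commands=[0, 0, 0, 0, 0, 0, -1, 0, 0, 0, 0, 0, 0, -1, 0, 0, 0, 0, 0, 0, -1],
)

```text
time: 2.42
eef_pos: [502.4, 233.8, 111.2]
tool_rot: [-0.746, 3.05, 0.002]
force: [-1.9, 2.2, 4.5]
gripper_width: 14.9
```

Request:
play_rows(
  commands=[0, 0, 0, 0, 0, 0, -1, 0, 0, 0.03, 0, 0, 0, -1, 0, 0, 0.1, 0, 0, 0, -1, 0, 0, 0.2, 0, 0, 0, -1, 0, 0, 0.32, 0, 0, 0, -1],
  grip_force=110,
)

```text
time: 2.83
eef_pos: [499.0, 232.0, 172.1]
tool_rot: [0.746, -3.042, 0.001]
force: [0.4, 0.6, -8.2]
gripper_width: 13.8
```

Request:
play_rows(
  commands=[0, 0, 0.08, 0, 0, 0, -1, 0, 0, 0.08, 0, 0, 0, -1, 0, 0, 0.08, 0, 0, 0, -1],
)

```text
time: 3.08
eef_pos: [501.5, 232.8, 189.8]
tool_rot: [0.748, -3.05, 0.001]
force: [-0.9, -0.4, -7.3]
gripper_width: 13.8
```

Run:
```python
from h import *
P,c=look("w3"); Z=P[...,2]
print(r.state()["wrist_torque"])
m=(Z>195)&(np.hypot(P[...,0]-588,P[...,1]-275)<50); rect("cap",P,m)
m2=(Z>150)&(Z<182)&(np.hypot(P[...,0]-541,P[...,1]-255)<75)
for n,k in(("cap",m),("body",m2)):
    q=P[k]; A=np.c_[q[:,:2]-q[:,:2].mean(0),np.ones(len(q))]; print(n,len(q),np.linalg.lstsq(A,q[:,2],rcond=None)[0].round(3),q.mean(0).round(1))
```

```text
t 3.0833 tcp [501.5 232.8 189.8] yaw_y 117.55 F [-0.9 -0.4 -7.3] w 13.8 q [ 0.23  0.5   1.66 -0.    0.98 -1.82]
[-0.19908556  0.45170505 -0.06495736]
cap few
cap 0 [0. 0. 0.] [nan nan nan]
body 8262 [1.00000e-03 5.00000e-03 1.67718e+02] [504.2 235.2 167.7]<stdin>:7: RuntimeWarning: Mean of empty slice.
  ret = um.true_divide(
```

View pics/w3.png

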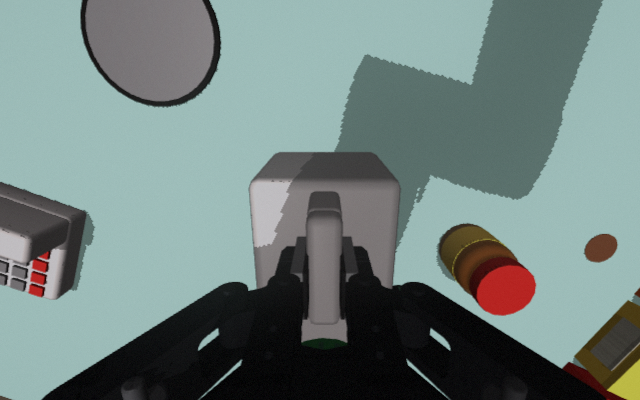

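The canister is held level by the bar, with its top at 167.7 and slopes under 0.005 (the wrist view shows the bar at (325,265)). Next I'll carry it over the tray.

Request:
play_rows(
  commands=[0, -0.08, 0, 0, 0, -0.05, -1, -0.01, -0.22, 0, 0, 0, -0.11, -1, -0.02, -0.38, 0, 0, 0, -0.19, -1, -0.025, -0.56, 0, 0, 0, -0.27, -1, -0.033, -0.74, 0, 0, 0, -0.36, -1],
)

```text
time: 3.55
eef_pos: [493.4, 84.2, 188.1]
tool_rot: [0.456, -3.103, -0.001]
force: [2.1, -0.8, -7.0]
gripper_width: 13.8
```

Request:
play_rows(
  commands=[-0.006, -0.18, 0, 0, 0, -0.08, -1, -0.013, -0.36, 0, 0, 0, -0.16, -1, -0.02, -0.54, 0, 0, 0, -0.24, -1, -0.027, -0.72, 0, 0, 0, -0.32, -1, -0.034, -0.9, 0, 0, 0, -0.4, -1],
)

```text
time: 3.97
eef_pos: [486.6, -95.9, 188.2]
tool_rot: [0.127, -3.134, -0.003]
force: [0.6, 0.3, -7.3]
gripper_width: 13.8
```

Request:
play_rows(
  commands=[-0.006, -0.17, 0, 0, 0, -0.08, -1, -0.013, -0.33, 0, 0, 0, -0.16, -1, -0.02, -0.48, 0, 0, 0, -0.24, -1, -0.03, -0.6, 0, 0, 0, -0.3, -1, -0.034, -0.68, 0, 0, 0, -0.335, -1],
)

```text
time: 4.38
eef_pos: [480.4, -233.2, 188.1]
tool_rot: [-0.151, -3.134, -0.001]
force: [0.6, 0.5, -7.3]
gripper_width: 14.2
```

Request:
play_rows(
  commands=[0, 0, 0, 0, 0, 0, -1, 0, 0, 0, 0, 0, 0, -1, 0, 0, 0, 0, 0, 0, -1, 0, 0, 0, 0, 0, 0, -1],
)

```text
time: 4.72
eef_pos: [481.0, -229.1, 189.1]
tool_rot: [-0.144, -3.135, -0.004]
force: [0.6, 0.2, -7.8]
gripper_width: 13.7
```

Run:
```python
from h import *
P,c=look("w4"); 
ct=read_camera("top"); Q=cloud(ct); np.savez("top2",P=Q,rgb=ct["pixels"]); save("top2.png",ct,(330,120,490,260),4)
for n,X in(("wrist",P),("top",Q)):
    Z=X[...,2]; D=np.hypot(X[...,0]-527,X[...,1]+236)
    rect(n+" body top",X,(Z>160)&(Z<172)&(D<130)); rect(n+" cap",X,(Z>200)&(Z<215)&(np.hypot(X[...,0]-577,X[...,1]+240)<50))
    rect(n+" wall",X,(Z>34)&(Z<42)&(D<115))
```

```text
t 4.7167 tcp [ 481.  -229.1  189.1] yaw_y 84.75 F [ 0.6  0.2 -7.8] w 13.7 q [-0.65  0.47  1.71  0.    0.96 -2.13]
wrist body top 10802 [array([ 499.9, -229.9]), array([ 84.2, 107.5]), np.float64(84.8)] z 167.8
wrist cap few
wrist wall 939 [array([ 446.6, -228.7]), array([103.8,  22.8]), np.float64(89.1)] z 38.2
top body top 533 [array([ 530.9, -214.5]), array([ 47.8, 151.5]), np.float64(84.7)] z 166.3
top cap 489 [array([ 579.8, -229.1]), array([43.4, 61.2]), np.float64(61.9)] z 207.1
top wall 131 [array([ 557.9, -189.8]), array([ 14.8, 125.3]), np.float64(80.2)] z 37.3
```

View pics/w4.png

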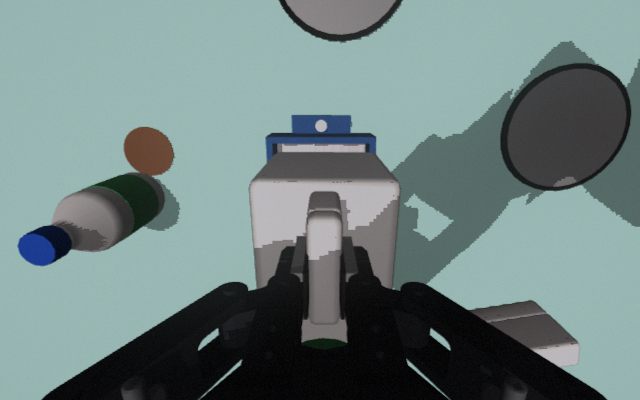

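The wrist view shows the tray's near end at (320,145) past the canister's -x end, slightly off-centre. I'll work out the offsets in tray axes.

Run:
```python
from h import *
P=np.load("w4.npz")["P"];T=np.load("top.npz")["P"]
th=np.radians(-5.3);U=np.array([np.cos(th),np.sin(th)]);V=np.array([-U[1],U[0]]);o=np.array([527,-236])
def pr(n,X,m):
    q=X[m][:,:2]-o; x=q@U;y=q@V
    print(n,len(x),"x",np.percentile(x,[0,1,99,100]).round(1),"y",np.percentile(y,[0,1,99,100]).round(1)); return x,y
Z=P[...,2];D=np.hypot(P[...,0]-527,P[...,1]+236)
pr("can top wrist",P,(Z>163)&(Z<172)&(D<130))
x,y=pr("wall wrist",P,(Z>34)&(Z<42)&(D<115))
# end wall slope: outer edge per y bin
e=np.array([(b,x[(y>b-2)&(y<b+2)].min()) for b in range(-40,48,4) if ((y>b-2)&(y<b+2)).sum()>3]); print("end edge slope deg",np.degrees(np.polyfit(e[:,0],e[:,1],1)[0]),e[:,1].round(1))
Z=T[...,2];D=np.hypot(T[...,0]-527,T[...,1]+236)
x,y=pr("wall top",T,(Z>34)&(Z<42)&(D<115))
for s in(1,-1):
    e=np.array([(b,(s*y[(abs(x-b)<3)]).max()) for b in range(-80,81,5) if ((abs(x-b)<3)&(s*y>40)).any()]); print("side",s,np.degrees(s*np.polyfit(e[:,0],e[:,1],1)[0]).round(2),np.median(e[:,1]).round(1))
```

```text
can top wrist 10497 x [-81.3 -80.4  22.1  26.2] y [-38.  -36.6  43.8  45.4]
wall wrist 939 x [-88.5 -88.2 -68.2 -65.5] y [-51.2 -50.9  51.3  51.8]
end edge slope deg -0.14011047869566737 [-88.1 -88.1 -88.2 -88.1 -88.2 -88.1 -88.3 -88.1 -88.1 -88.2 -88.1 -88.2
 -88.2 -88.2 -88.2 -88.3 -88.2 -88.3 -88.2 -88.3 -88.3 -88.3]
wall top 531 x [-89.9 -89.6  88.9  89.8] y [-52.2 -51.3  51.9  52.3]
side 1 -0.17 51.1
side -1 0.05 50.4
```

Request:
play_rows(
  commands=[0.007, -0.018, -0.03, 0, 0, 0, -1, 0.007, -0.018, -0.08, 0, 0, 0, -1, 0.007, -0.018, -0.13, 0, 0, 0, -1, 0.007, -0.018, -0.15, 0, 0, 0, -1, 0.007, -0.018, -0.15, 0, 0, 0, -1],
)

```text
time: 5.23
eef_pos: [482.1, -233.3, 158.3]
tool_rot: [-0.145, -3.134, -0.004]
force: [-0.2, -0.6, -8.4]
gripper_width: 14.1
```

Request:
play_rows(
  commands=[0, 0, -0.02, 0, 0, 0, -1, 0, 0, -0.05, 0, 0, 0, -1, 0, 0, -0.075, 0, 0, 0, -1, 0, 0, -0.1, 0, 0, 0, -1, 0, 0, -0.1, 0, 0, 0, -1],
)

```text
time: 5.65
eef_pos: [482.7, -233.9, 139.2]
tool_rot: [-0.146, -3.136, -0.002]
force: [-0.2, -0.3, -7.9]
gripper_width: 13.4
```

Its underside is about 11 mm below the wall tops with no contact force, so I'll keep lowering.

Request:
play_rows(
  commands=[0, 0, -0.02, 0, 0, 0, -1, 0, 0, -0.04, 0, 0, 0, -1, 0, 0, -0.06, 0, 0, 0, -1, 0, 0, -0.08, 0, 0, 0, -1, 0, 0, -0.085, 0, 0, 0, -1],
)

```text
time: 6.07
eef_pos: [483.0, -234.1, 122.6]
tool_rot: [-0.145, -3.137, -0.001]
force: [-0.5, 0.5, -7.1]
gripper_width: 13.6
```

Request:
play_rows(
  commands=[0, 0, -0.005, 0, 0, 0, -1, 0, 0, -0.01, 0, 0, 0, -1, 0, 0, -0.013, 0, 0, 0, -1, 0, 0, -0.015, 0, 0, 0, -1],
)

```text
time: 6.4
eef_pos: [483.4, -234.4, 120.5]
tool_rot: [0.145, 3.138, -0.0]
force: [-1.3, 0.4, -5.9]
gripper_width: 14.1
```

Request:
play_rows(
  commands=[0, 0, -0.005, 0, 0, 0, -1, 0, 0, -0.01, 0, 0, 0, -1, 0, 0, -0.01, 0, 0, 0, -1],
)

```text
time: 6.65
eef_pos: [482.9, -234.0, 119.3]
tool_rot: [-0.145, -3.138, -0.0]
force: [-4.8, 1.5, 2.3]
gripper_width: 14.1
```

It has touched down: the force went from -7.9 to +2.3 N at the expected height. Release and retreat.

Request:
play_rows(
  commands=[0, 0, 0, 0, 0, 0, 1, 0, 0, 0, 0, 0, 0, 1, 0, 0, 0, 0, 0, 0, 1, 0, 0, 0, 0, 0, 0, 1, 0, 0, 0.03, 0, 0, 0, 1],
  grip_force=60,
)

```text
time: 7.07
eef_pos: [483.4, -234.3, 123.9]
tool_rot: [-0.146, -3.138, -0.001]
force: [0.0, -0.7, -0.9]
gripper_width: 73.5
```

Request:
play_rows(
  commands=[0, 0, 0.1, 0, 0, 0, 1, 0, 0, 0.3, 0, 0, 0, 1, 0, 0, 0.5, 0, 0, 0, 1, 0, 0, 0.6, 0, 0, 0, 1, 0, 0, 0.65, 0, 0, 0, 1],
)

```text
time: 7.48
eef_pos: [485.2, -235.6, 258.6]
tool_rot: [0.145, 3.131, -0.007]
force: [0.8, -0.5, -0.2]
gripper_width: 85.3
```

Request:
play_rows(
  commands=[0, 0, 0, 0, 0, 0, 1, 0, 0, 0, 0, 0, 0, 1, 0, 0, 0, 0, 0, 0, 1],
)

```text
time: 7.73
eef_pos: [482.4, -233.6, 252.5]
tool_rot: [-0.145, -3.135, -0.003]
force: [-0.1, 0.8, -0.7]
gripper_width: 85.2
```

Run:
```python
from h import *
P,c=look("w5"); ct=read_camera("top"); Q=cloud(ct); save("top3.png",ct,(330,120,490,260),4)
for n,X in(("wrist",P),("top",Q)):
    Z=X[...,2]; D=np.hypot(X[...,0]-527,X[...,1]+236)
    m=(Z>92)&(Z<102)&(D<95); rect(n+" body top",X,m)
    q=X[m]; A=np.c_[q[:,:2]-q[:,:2].mean(0),np.ones(len(q))]; print(np.linalg.lstsq(A,q[:,2],rcond=None)[0].round(4))
    rect(n+" bar",X,(Z>128)&(Z<142)&(np.hypot(X[...,0]-482,X[...,1]+233)<38))
    rect(n+" cap",X,(Z>131)&(np.hypot(X[...,0]-578,X[...,1]+240)<45))
```

```text
t 7.7333 tcp [ 482.4 -233.6  252.5] yaw_y 84.69 F [-0.1  0.8 -0.7] w 85.2 q [-0.66  0.39  1.64  0.    1.11 -2.14]
wrist body top 7792 [array([ 527.2, -237.4]), array([ 83.8, 157.6]), np.float64(84.6)] z 97.5
[ 2.80000e-03 -1.00000e-04  9.72871e+01]
wrist bar 1133 [array([ 482.2, -233. ]), array([15.8, 55.6]), np.float64(84.1)] z 135.2
wrist cap 3112 [array([ 577.5, -242.2]), array([61.9, 61.9]), np.float64(42.7)] z 138.7
top body top 648 [array([ 527.1, -236.7]), array([ 83.3, 158.9]), np.float64(84.2)] z 96.8
[-4.40000e-03 -2.77000e-02  9.67982e+01]
top bar 15 [array([ 498.7, -229.1]), array([ 4.9, 16.7]), np.float64(56.3)] z 132.9
top cap 544 [array([ 576.4, -241.6]), array([60.5, 61.9]), np.float64(3.3)] z 138.3
```

View pics/w5.png

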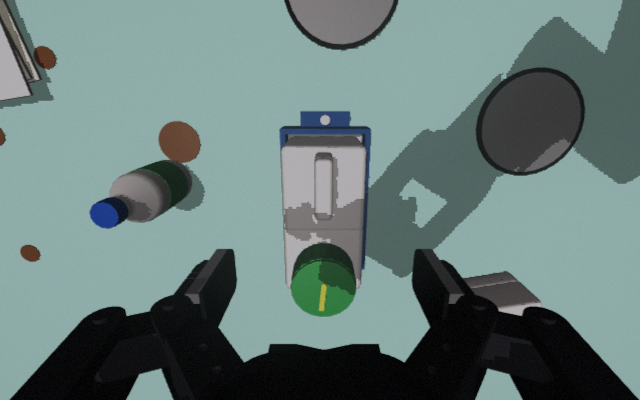

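The canister stands flat and square in the tray: its top is at 97.4, its centre at (527.2,-237.2) and its yaw matches the tray. The cap is centred at (577.2,-241.7) with its top at 138.5, at pixel (323,285). Next I'll go above the cap and unwind the wrist clockwise in free air, which leaves plenty of anticlockwise travel.

Request:
play_rows(
  commands=[0.1, -0.008, 0, 0, 0, -0.2, 1, 0.2, -0.016, 0, 0, 0, -0.4, 1, 0.3, -0.025, 0, 0, 0, -0.6, 1, 0.4, -0.035, 0, 0, 0, -0.8, 1, 0.474, -0.04, 0, 0, 0, -1, 1],
)

```text
time: 8.25
eef_pos: [579.2, -242.3, 252.3]
tool_rot: [-0.96, -2.989, -0.001]
force: [-0.0, -0.2, -0.5]
gripper_width: 85.3
```

Request:
play_rows(
  commands=[0, 0, 0, 0, 0, -0.2, 1, 0, 0, 0, 0, 0, -0.4, 1, 0, 0, 0, 0, 0, -0.6, 1, 0, 0, 0, 0, 0, -0.8, 1, 0, 0, 0, 0, 0, -1, 1],
)

```text
time: 8.67
eef_pos: [577.6, -241.9, 252.1]
tool_rot: [-1.7, -2.637, -0.0]
force: [-0.7, 0.4, 0.0]
gripper_width: 85.5
```

Request:
play_rows(
  commands=[0, 0, 0, 0, 0, -0.2, 1, 0, 0, 0, 0, 0, -0.4, 1, 0, 0, 0, 0, 0, -0.6, 1, 0, 0, 0, 0, 0, -0.8, 1, 0, 0, 0, 0, 0, -1, 1],
)

```text
time: 9.08
eef_pos: [577.5, -242.0, 252.2]
tool_rot: [-2.325, -2.108, 0.001]
force: [-0.1, 1.3, -0.0]
gripper_width: 85.5
```

Request:
play_rows(
  commands=[0, 0, 0, 0, 0, -0.2, 1, 0, 0, 0, 0, 0, -0.4, 1, 0, 0, 0, 0, 0, -0.6, 1, 0, 0, 0, 0, 0, -0.8, 1, 0, 0, 0, 0, 0, -1, 1],
)

```text
time: 9.5
eef_pos: [577.5, -242.0, 252.2]
tool_rot: [-2.791, -1.434, 0.003]
force: [-0.9, -0.6, 0.2]
gripper_width: 85.4
```

Request:
play_rows(
  commands=[0, 0, 0, 0, 0, -0.2, 1, 0, 0, 0, 0, 0, -0.4, 1, 0, 0, 0, 0, 0, -0.6, 1, 0, 0, 0, 0, 0, -0.8, 1, 0, 0, 0, 0, 0, -1, 1],
)

```text
time: 9.92
eef_pos: [577.5, -242.0, 252.2]
tool_rot: [-3.068, -0.663, 0.004]
force: [-0.1, 0.6, 0.4]
gripper_width: 85.3
```

Request:
play_rows(
  commands=[0, 0, 0, 0, 0, -0.2, 1, 0, 0, 0, 0, 0, -0.4, 1, 0, 0, 0, 0, 0, -0.6, 1, 0, 0, 0, 0, 0, -0.8, 1, 0, 0, 0, 0, 0, -1, 1],
)

```text
time: 10.33
eef_pos: [577.6, -242.0, 252.2]
tool_rot: [-3.136, 0.154, 0.005]
force: [-0.4, 1.1, 0.3]
gripper_width: 85.8
```

Request:
play_rows(
  commands=[0, 0, 0, 0, 0, -0.2, 1, 0, 0, 0, 0, 0, -0.4, 1, 0, 0, 0, 0, 0, -0.6, 1, 0, 0, 0, 0, 0, -0.8, 1, 0, 0, 0, 0, 0, -1, 1],
)

```text
time: 10.75
eef_pos: [577.6, -242.0, 252.2]
tool_rot: [-2.99, 0.96, 0.006]
force: [-0.0, -0.6, -0.4]
gripper_width: 85.2
```

Request:
play_rows(
  commands=[0, 0, 0, 0, 0, -0.2, 1, 0, 0, 0, 0, 0, -0.4, 1, 0, 0, 0, 0, 0, -0.6, 1, 0, 0, 0, 0, 0, -0.6, 1, 0, 0, 0, 0, 0, -0.6, 1],
)

```text
time: 11.17
eef_pos: [577.7, -242.1, 252.8]
tool_rot: [-2.809, 1.406, 0.004]
force: [0.5, 0.5, 0.5]
gripper_width: 85.3
```

Run:
```python
from h import *
P,c=look("w6"); Z=P[...,2]
rect("cap",P,(Z>131)&(Z<145)&(np.hypot(P[...,0]-577,P[...,1]+241)<40))
```

```text
t 11.1667 tcp [ 577.7 -242.1  252.8] yaw_y -143.16 F [0.5 0.5 0.5] w 85.3 q [-0.57  0.52  1.41  0.    1.22  1.92]
cap 4015 [array([ 579. , -242.3]), array([61.9, 61.9]), np.float64(6.4)] z 139.1
```

The cap centre averages (577.9,-242.1) over both wrist orientations, so the TCP is on its axis. Descend and grip.

Request:
play_rows(
  commands=[0, 0, -0.18, 0, 0, 0, 1, 0, 0, -0.36, 0, 0, 0, 1, 0, 0, -0.54, 0, 0, 0, 1, 0, 0, -0.66, 0, 0, 0, 1, 0, 0, -0.71, 0, 0, 0, 1],
  grip_force=50,
)

```text
time: 11.63
eef_pos: [575.6, -240.8, 107.8]
tool_rot: [-2.808, 1.407, 0.013]
force: [-0.2, -0.4, -0.2]
gripper_width: 85.4
```

Request:
play_rows(
  commands=[0, 0, 0, 0, 0, 0, 1, 0, 0, 0, 0, 0, 0, 0.4, 0, 0, 0, 0, 0, 0, 0.2, 0, 0, 0, 0, 0, 0, -0.2, 0, 0, 0, 0, 0, 0, -0.2],
)

```text
time: 12.05
eef_pos: [579.2, -243.6, 114.7]
tool_rot: [2.807, -1.408, 0.006]
force: [-2.5, -1.8, 4.4]
gripper_width: 61.3
```

Request:
play_rows(
  commands=[0, 0, 0, 0, 0, 0, -0.3, 0, 0, 0, 0, 0, 0, -0.3, 0, 0, 0, 0, 0, 0, -0.3],
)

```text
time: 12.3
eef_pos: [579.2, -243.6, 114.6]
tool_rot: [2.807, -1.408, 0.006]
force: [-2.2, -1.5, 6.2]
gripper_width: 60.9
```

Run:
```python
from h import *
look("w7")
print(r.state()["wrist_torque"])
```

```text
t 12.3 tcp [ 579.2 -243.6  114.6] yaw_y -143.29 F [-2.2 -1.5  6.2] w 60.9 q [-0.58  0.69  1.53 -0.    0.92  1.93]
[-0.29879367  0.45859267  0.01520335]
```

View pics/w7.png

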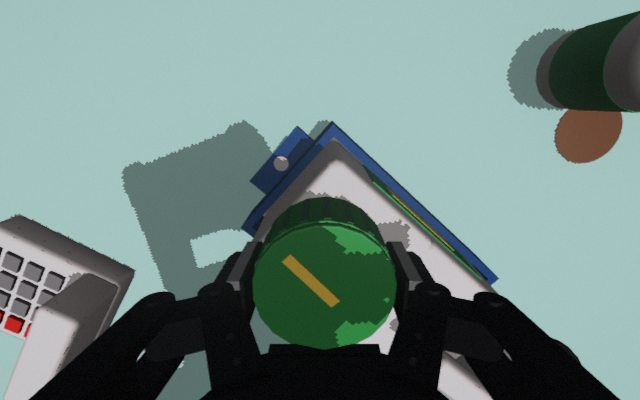

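The cap is gripped at 60.9 mm, centred between the pads (wrist view: cap at (325,285), pads at (245,285) and (400,285)). I'll twist anticlockwise, rising 1.7 mm per 30°.

Request:
play_rows(
  commands=[0, 0, 0.006, 0, 0, 0.1, -0.3, 0, 0, 0.008, 0, 0, 0.3, -0.3, 0, 0, 0.01, 0, 0, 0.5, -0.3, 0, 0, 0.012, 0, 0, 0.75, -0.3, 0, 0, 0.014, 0, 0, 1, -0.3],
  grip_force=70,
)

```text
time: 12.77
eef_pos: [579.1, -243.0, 116.3]
tool_rot: [3.074, -0.644, 0.005]
force: [-1.2, -1.6, 1.1]
gripper_width: 60.6
```

```bash
cat >> h.py <<'E'
def st():
    s=r.state(); print("t",s["time"],"tcp",s["eef_pos"].round(1),"yaw_y",np.degrees(np.arctan2(*R.from_rotvec(s["tool_rot"]).as_matrix()[[1,0],1])).round(1),"F",s["force"].round(1),"M",s["wrist_torque"].round(2),"w",round(s["gripper_width"],1),"q6",s["joint_positions"][5].round(2))
def mark():
    c=read_camera("wrist"); h=cv2.cvtColor(c["pixels"],cv2.COLOR_RGB2HSV)
    m=cv2.inRange(h,(15,100,60),(33,255,255)); m[:230]=0; m[345:]=0; m[:,:255]=0; m[:,395:]=0
    n,l,s,_=cv2.connectedComponentsWithStats(m); k=1+s[1:,4].argmax(); p=np.argwhere(l==k)[:,::-1].astype(np.float32)
    print("mark in tool view",len(p),[np.round(x,1) for x in cv2.minAreaRect(p)])
    return c
E
python3 -c "
from h import *
st(); c=mark(); P=cloud(c);Z=P[...,2]
m=(Z>130)&(Z<165)&(np.hypot(P[...,0]-578,P[...,1]+242)<27);print('captop z',np.median(Z[m]),m.sum())"
```

```text
t 12.7667 tcp [ 579.1 -243.   116.3] yaw_y -113.6 F [-1.2 -1.6  1.1] M [-0.26  0.15 -0.07] w 60.6 q6 1.41
mark in tool view 816 [array([310.4, 280.1]), array([68.9, 12. ]), np.float64(43.3)]
captop z 140.21302641219552 11038
```

The mark still sits at (310,280) at about 43° in the tool's view, so the cap turns with the gripper without slipping.

Request:
play_rows(
  commands=[0, 0, 0.002, 0, 0, 0.2, -0.3, 0, 0, 0.004, 0, 0, 0.4, -0.3, 0, 0, 0.006, 0, 0, 0.6, -0.3, 0, 0, 0.007, 0, 0, 0.8, -0.3, 0, 0, 0.0085, 0, 0, 1, -0.3],
)

```text
time: 13.23
eef_pos: [578.6, -242.1, 117.2]
tool_rot: [-3.137, -0.168, -0.002]
force: [-0.1, 0.2, 0.1]
gripper_width: 60.3
```

Request:
play_rows(
  commands=[0, 0, 0.002, 0, 0, 0.2, -0.3, 0, 0, 0.004, 0, 0, 0.4, -0.3, 0, 0, 0.006, 0, 0, 0.6, -0.3, 0, 0, 0.007, 0, 0, 0.8, -0.3, 0, 0, 0.0085, 0, 0, 1, -0.3],
)

```text
time: 13.65
eef_pos: [578.5, -242.0, 118.8]
tool_rot: [-2.987, -0.975, -0.002]
force: [-0.9, 0.0, -0.1]
gripper_width: 60.5
```

```bash
python3 -c "
from h import *
st(); c=mark(); P=cloud(c);Z=P[...,2]
m=(Z>130)&(Z<165)&(np.hypot(P[...,0]-578,P[...,1]+242)<27);print('captop z',np.median(Z[m]),m.sum())"
```

```text
t 13.65 tcp [ 578.5 -242.   118.8] yaw_y -53.9 F [-0.9  0.  -0.1] M [-0.03 -0.   -0.01] w 60.5 q6 0.36
mark in tool view 815 [array([310.4, 280.1]), array([69. , 12.1]), np.float64(42.6)]
captop z 142.77258719153104 11029
```

It has turned 90° with near-zero forces, and the cap top has risen from 138.5 to 142.8. I'll continue.

Request:
play_rows(
  commands=[0, 0, 0.002, 0, 0, 0.2, -0.3, 0, 0, 0.004, 0, 0, 0.4, -0.3, 0, 0, 0.006, 0, 0, 0.6, -0.3, 0, 0, 0.007, 0, 0, 0.8, -0.3, 0, 0, 0.0085, 0, 0, 1, -0.3],
)

```text
time: 14.12
eef_pos: [578.5, -241.5, 120.4]
tool_rot: [-2.634, -1.711, -0.002]
force: [-0.7, 1.4, 0.0]
gripper_width: 60.4
```

Request:
play_rows(
  commands=[0, 0, 0.002, 0, 0, 0.2, -0.3, 0, 0, 0.004, 0, 0, 0.4, -0.3, 0, 0, 0.006, 0, 0, 0.6, -0.3, 0, 0, 0.007, 0, 0, 0.8, -0.3, 0, 0, 0.0085, 0, 0, 1, -0.3],
)

```text
time: 14.53
eef_pos: [578.1, -241.2, 121.9]
tool_rot: [-2.101, -2.334, -0.002]
force: [0.2, 1.6, -0.7]
gripper_width: 60.9
```

Request:
play_rows(
  commands=[0, 0, 0.002, 0, 0, 0.2, -0.3, 0, 0, 0.004, 0, 0, 0.4, -0.3, 0, 0, 0.006, 0, 0, 0.6, -0.3, 0, 0, 0.007, 0, 0, 0.8, -0.3, 0, 0, 0.0085, 0, 0, 1, -0.3],
)

```text
time: 14.95
eef_pos: [577.7, -241.0, 123.5]
tool_rot: [-1.424, -2.798, -0.003]
force: [-1.2, 1.2, -1.5]
gripper_width: 61.1
```

```bash
python3 -c "
from h import *
st(); c=mark(); P=cloud(c);Z=P[...,2]
m=(Z>130)&(Z<165)&(np.hypot(P[...,0]-578,P[...,1]+242)<27);print('captop z',np.median(Z[m]),m.sum())"
```

```text
t 14.95 tcp [ 577.7 -241.   123.5] yaw_y 36.0 F [-1.2  1.2 -1.5] M [ 0.32  0.12 -0.03] w 61.1 q6 -1.2
mark in tool view 814 [array([310.4, 280.1]), array([68.9, 12. ]), np.float64(43.2)]
captop z 147.53754044626913 11066
```

At 180° I still have over 90° of wrist travel. I'll take it to 240° (4.19 rad), past the 3.8 rad maximum.

Request:
play_rows(
  commands=[0, 0, 0.002, 0, 0, 0.2, -0.3, 0, 0, 0.004, 0, 0, 0.4, -0.3, 0, 0, 0.006, 0, 0, 0.6, -0.3, 0, 0, 0.007, 0, 0, 0.8, -0.3, 0, 0, 0.0085, 0, 0, 1, -0.3],
)

```text
time: 15.42
eef_pos: [577.4, -241.2, 125.1]
tool_rot: [-0.654, -3.071, -0.003]
force: [-1.0, 1.2, -0.4]
gripper_width: 60.9
```

Request:
play_rows(
  commands=[0, 0, 0.002, 0, 0, 0.2, -0.3, 0, 0, 0.004, 0, 0, 0.4, -0.3, 0, 0, 0.006, 0, 0, 0.6, -0.3, 0, 0, 0.007, 0, 0, 0.8, -0.3, 0, 0, 0.0085, 0, 0, 1, -0.3],
)

```text
time: 15.83
eef_pos: [577.2, -241.4, 126.7]
tool_rot: [0.164, -3.135, -0.003]
force: [-2.2, 0.7, -0.5]
gripper_width: 60.5
```

Request:
play_rows(
  commands=[0, 0, 0.003, 0, 0, 0, -0.3, 0, 0, 0.006, 0, 0, 0, -0.3, 0, 0, 0.01, 0, 0, 0, -0.3, 0, 0, 0.01, 0, 0, 0, -0.3, 0, 0, 0.01, 0, 0, 0, -0.3],
)

```text
time: 16.25
eef_pos: [577.4, -241.9, 128.7]
tool_rot: [0.162, -3.136, -0.002]
force: [-3.6, 1.4, -2.1]
gripper_width: 60.5
```

```bash
python3 -c "
from h import *
st(); c=mark(); P=cloud(c);Z=P[...,2]
m=(Z>130)&(Z<165)&(np.hypot(P[...,0]-578,P[...,1]+242)<27);print('captop z',np.median(Z[m]),m.sum())
rect('body',P,(Z>92)&(Z<107)&(np.hypot(P[...,0]-527,P[...,1]+236)<95))"
```

```text
t 16.25 tcp [ 577.4 -241.9  128.7] yaw_y 95.9 F [-3.6  1.4 -2.1] M [ 0.13  0.52 -0.02] w 60.5 q6 -2.25
mark in tool view 800 [array([310.5, 280.1]), array([69. , 11.9]), np.float64(42.7)]
captop z 152.6874571664485 11187
body 28192 [array([ 521.4, -236.9]), array([ 83.8, 144.1]), np.float64(85.9)] z 97.7
```

At 240° the cap top is at 152.7 and the body top is unmoved at 97.7. I'll lift gently and watch for any weight.

Request:
play_rows(
  commands=[0, 0, 0.005, 0, 0, 0, -0.3, 0, 0, 0.01, 0, 0, 0, -0.3, 0, 0, 0.015, 0, 0, 0, -0.3, 0, 0, 0.02, 0, 0, 0, -0.3, 0, 0, 0.02, 0, 0, 0, -0.3],
)

```text
time: 16.72
eef_pos: [578.6, -242.5, 133.4]
tool_rot: [-0.164, 3.136, -0.001]
force: [-2.4, 1.0, -1.7]
gripper_width: 60.6
```

```bash
python3 -c "
from h import *
st(); c=mark(); P=cloud(c);Z=P[...,2]
m=(Z>130)&(Z<165)&(np.hypot(P[...,0]-578,P[...,1]+242)<27);print('captop z',np.median(Z[m]),m.sum())
m=(Z>92)&(Z<107)&(np.hypot(P[...,0]-527,P[...,1]+236)<95);rect('body',P,m)
q=P[m];A=np.c_[q[:,:2]-q[:,:2].mean(0),np.ones(len(q))]; print(np.linalg.lstsq(A,q[:,2],rcond=None)[0].round(4))"
```

```text
t 16.7167 tcp [ 578.6 -242.5  133.4] yaw_y 96.0 F [-2.4  1.  -1.7] M [0.15 0.47 0.03] w 60.6 q6 -2.25
mark in tool view 802 [array([310.5, 280.1]), array([68.9, 11.9]), np.float64(42.9)]
captop z 157.41565630678184 11272
body 27263 [array([ 523.3, -237. ]), array([ 83.8, 146.2]), np.float64(85.5)] z 97.7
[8.00000e-04 1.60000e-03 9.76077e+01]
```

The cap is free: it rose to 157.4 with only its own weight, and the canister stays level at 97.6. Lift clear and carry it to the left mat.

Request:
play_rows(
  commands=[0, 0, 0.03, 0, 0, 0, -0.3, 0, 0, 0.08, 0, 0, 0, -0.3, 0, 0, 0.15, 0, 0, 0, -0.3, 0, 0, 0.28, 0, 0, 0, -0.3, 0, 0, 0.4, 0, 0, 0, -0.3],
)

```text
time: 17.18
eef_pos: [579.6, -243.0, 215.3]
tool_rot: [-0.164, 3.134, -0.003]
force: [0.3, -0.9, -0.8]
gripper_width: 60.8
```

Request:
play_rows(
  commands=[-0.04, 0.1, 0, 0, 0, 0, -0.3, -0.1, 0.22, 0, 0, 0, 0, -0.3, -0.18, 0.38, 0, 0, 0, 0, -0.3, -0.26, 0.55, 0, 0, 0, 0, -0.3, -0.34, 0.72, 0, 0, 0, 0, -0.3],
)

```text
time: 17.6
eef_pos: [511.4, -98.1, 215.0]
tool_rot: [-0.162, 3.131, -0.004]
force: [0.8, 0.9, 0.2]
gripper_width: 60.1
```

Request:
play_rows(
  commands=[-0.08, 0.17, 0, 0, 0, 0, -0.3, -0.15, 0.33, 0, 0, 0, 0, -0.3, -0.21, 0.48, 0, 0, 0, 0, -0.3, -0.25, 0.58, 0, 0, 0, 0, -0.3, -0.265, 0.615, 0, 0, 0, 0, -0.3],
)

```text
time: 18.02
eef_pos: [456.9, 27.1, 214.7]
tool_rot: [-0.169, 3.133, 0.0]
force: [-0.2, -0.1, -0.6]
gripper_width: 60.5
```

Request:
play_rows(
  commands=[0, 0, 0, 0, 0, 0, -0.3, 0, 0, 0, 0, 0, 0, -0.3, 0, 0, 0, 0, 0, 0, -0.3],
)

```text
time: 18.27
eef_pos: [459.1, 23.5, 213.8]
tool_rot: [-0.163, 3.134, -0.002]
force: [0.4, 0.3, -0.4]
gripper_width: 60.0
```

```bash
python3 -c "
from h import *
st(); c=mark(); P=cloud(c);Z=P[...,2];s=r.state()['eef_pos']
rect('mat',P,(Z>2.2)&(Z<8)&(np.hypot(P[...,0]-457,P[...,1]-25)<75))
q=P[(Z>2.2)&(Z<8)&(np.hypot(P[...,0]-457,P[...,1]-25)<75)];print('mat x',q[:,0].min(),q[:,0].max(),'y',q[:,1].min(),q[:,1].max())
rect('cap',P,(Z>s[2]+15)&(Z<s[2]+35)&(np.hypot(P[...,0]-s[0],P[...,1]-s[1])<30))
save('w8.png',c)"
```

```text
t 18.2667 tcp [459.1  23.5 213.8] yaw_y 96.0 F [ 0.4  0.3 -0.4] M [ 0.02 -0.    0.01] w 60.0 q6 -1.87
mark in tool view 805 [array([310.4, 280.2]), array([69. , 11.9]), np.float64(43.0)]
mat 8585 [array([451. ,  24.3]), array([113. , 129.2]), np.float64(5.1)] z 4.0
mat x 394.2316353680107 510.99705536236667 y -39.45195527934973 89.66868037658638
cap 14576 [array([459. ,  23.6]), array([59.2, 59.9]), np.float64(48.7)] z 237.5
```

View pics/w8.png

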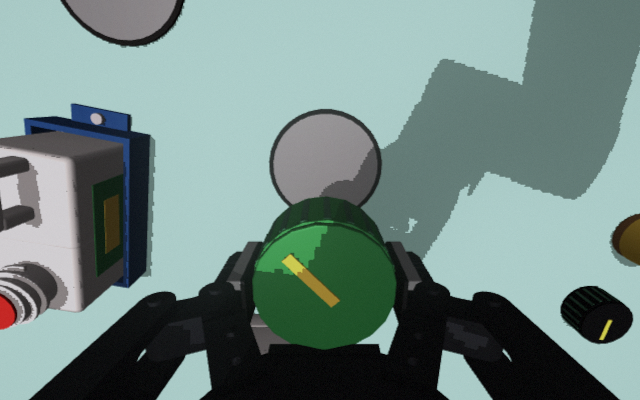

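The cap is off (the open neck with its red seal shows at (15,300)) and centred over the mat at (325,165), with an offset under 2 mm. Lower it.

Request:
play_rows(
  commands=[0, 0, -0.15, 0, 0, 0, -0.3, 0, 0, -0.33, 0, 0, 0, -0.3, 0, 0, -0.5, 0, 0, 0, -0.3, 0, 0, -0.66, 0, 0, 0, -0.3, 0, 0, -0.78, 0, 0, 0, -0.3],
)

```text
time: 18.73
eef_pos: [457.7, 23.4, 54.7]
tool_rot: [0.161, -3.137, -0.0]
force: [-0.2, 0.3, -0.7]
gripper_width: 60.9
```

Request:
play_rows(
  commands=[0, 0, -0.04, 0, 0, 0, -0.3, 0, 0, -0.08, 0, 0, 0, -0.3, 0, 0, -0.11, 0, 0, 0, -0.3, 0, 0, -0.13, 0, 0, 0, -0.3, 0, 0, -0.14, 0, 0, 0, -0.3],
)

```text
time: 19.15
eef_pos: [458.0, 24.3, 29.4]
tool_rot: [-0.164, 3.136, -0.001]
force: [-0.7, 0.4, 0.4]
gripper_width: 60.9
```

Request:
play_rows(
  commands=[0, 0, -0.01, 0, 0, 0, -0.3, 0, 0, -0.02, 0, 0, 0, -0.3, 0, 0, -0.03, 0, 0, 0, -0.3, 0, 0, -0.035, 0, 0, 0, -0.3, 0, 0, -0.035, 0, 0, 0, -0.3],
)

```text
time: 19.57
eef_pos: [457.3, 24.7, 22.1]
tool_rot: [-0.165, 3.137, -0.0]
force: [-0.1, 0.1, -0.1]
gripper_width: 60.5
```

Request:
play_rows(
  commands=[0, 0, -0.007, 0, 0, 0, -0.3, 0, 0, -0.014, 0, 0, 0, -0.3, 0, 0, -0.02, 0, 0, 0, -0.3, 0, 0, -0.024, 0, 0, 0, -0.3, 0, 0, -0.024, 0, 0, 0, -0.3],
)

```text
time: 19.98
eef_pos: [457.1, 24.6, 17.0]
tool_rot: [0.165, -3.137, -0.0]
force: [0.1, 0.0, -0.4]
gripper_width: 60.3
```

Request:
play_rows(
  commands=[0, 0, -0.003, 0, 0, 0, -0.3, 0, 0, -0.006, 0, 0, 0, -0.3, 0, 0, -0.006, 0, 0, 0, -0.3],
)

```text
time: 20.23
eef_pos: [457.3, 24.6, 16.1]
tool_rot: [-0.165, 3.137, -0.0]
force: [0.0, -0.1, 1.7]
gripper_width: 60.5
```

Contact is gentle (+1.7 N) at the predicted height. Release and rise.

Request:
play_rows(
  commands=[0, 0, 0, 0, 0, 0, 0.5, 0, 0, 0, 0, 0, 0, 0.7, 0, 0, 0, 0, 0, 0, 1, 0, 0, 0, 0, 0, 0, 1, 0, 0, 0, 0, 0, 0, 1],
)

```text
time: 20.65
eef_pos: [457.2, 24.7, 16.0]
tool_rot: [-0.165, 3.137, -0.0]
force: [-0.1, -0.4, 0.4]
gripper_width: 85.6
```

Request:
play_rows(
  commands=[0, 0, 0.05, 0, 0, 0, 1, 0, 0, 0.2, 0, 0, 0, 1, 0, 0, 0.4, 0, 0, 0, 1, 0, 0, 0.6, 0, 0, 0, 1, 0, 0, 0.75, 0, 0, 0, 1],
)

```text
time: 21.07
eef_pos: [457.4, 24.7, 169.2]
tool_rot: [-0.165, 3.135, -0.001]
force: [1.7, -0.2, -0.4]
gripper_width: 85.3
```

Request:
play_rows(
  commands=[-0.05, 0, 0.1, 0, 0, 0, 1, -0.1, 0, 0.2, 0, 0, 0, 1, -0.2, 0, 0.2, 0, 0, 0, 1, -0.3, 0, 0.2, 0, 0, 0, 1, -0.3, 0, 0.2, 0, 0, 0, 1],
)

```text
time: 21.48
eef_pos: [392.0, 25.7, 206.5]
tool_rot: [0.165, -3.132, -0.002]
force: [-0.0, 0.6, -1.0]
gripper_width: 85.4
```

Request:
play_rows(
  commands=[0, 0, 0, 0, 0, 0, 1, 0, 0, 0, 0, 0, 0, 1, 0, 0, 0, 0, 0, 0, 1, 0, 0, 0, 0, 0, 0, 1],
)

```text
time: 21.82
eef_pos: [398.2, 24.5, 206.0]
tool_rot: [-0.165, 3.136, -0.0]
force: [-0.2, 0.3, -0.6]
gripper_width: 85.5
```

Run:
```python
from h import *
st(); P,c=look("w9"); ct=read_camera("top"); Q=cloud(ct); cs=read_camera("scene"); save("final.png",cs)
for n,X in(("wrist",P),("top",Q)):
    Z=X[...,2]; print(n); N=lambda x,y,d:np.hypot(X[...,0]-x,X[...,1]-y)<d
    rect("cap",X,(Z>30)&(Z<50)&N(458,25,50)); rect("mat",X,(Z>2.2)&(Z<8)&N(458,25,70)); rect("body",X,(Z>92)&(Z<102)&N(527,-237,95))
    rect("billing",X,(Z>20)&N(718,-27,85)); rect("jar",X,(Z>80)&N(503,416,40)); rect("black",X,(Z>20)&(Z<45)&N(611,391,40)); rect("bottle",X,(Z>30)&N(485,-427,60))
```

```text
t 21.8167 tcp [398.2  24.5 206. ] yaw_y 96.0 F [-0.2  0.3 -0.6] M [ 0.04 -0.01 -0.01] w 85.5 q6 -1.9
t 21.8167 tcp [398.2  24.5 206. ] yaw_y 96.02 F [-0.2  0.3 -0.6] w 85.5 q [-0.22  0.28  2.01  0.    0.85 -1.9 ]
wrist
cap 2509 [array([458.9,  25. ]), array([61.7, 61.6]), np.float64(82.4)] z 39.9
mat 5868 [array([459.1,  24.7]), array([129.5, 128.6]), np.float64(9.1)] z 4.2
body 7493 [array([ 514.7, -227.1]), array([ 74.3, 132.2]), np.float64(80.5)] z 97.7
billing few
jar few
black 450 [array([594.6, 407.5]), array([53.6, 16. ]), np.float64(50.7)] z 35.5
bottle few
top
cap few
mat 7 [array([523.4,  13.4]), array([18.4,  4.6]), np.float64(78.6)] z 2.9
body 1602 [array([ 528.7, -237.5]), array([ 84.4, 159.4]), np.float64(85.2)] z 97.2
billing 1513 [array([721.8, -27. ]), array([110.4, 100.2]), np.float64(5.5)] z 33.3
jar 408 [array([503.1, 417.3]), array([51.9, 51.7]), np.float64(73.9)] z 89.4
black 500 [array([611.8, 392.7]), array([62.9, 61.1]), np.float64(46.8)] z 35.5
bottle 639 [array([ 486.4, -428.5]), array([56.2, 50.1]), np.float64(17.6)] z 88.0
```

View pics/final.png

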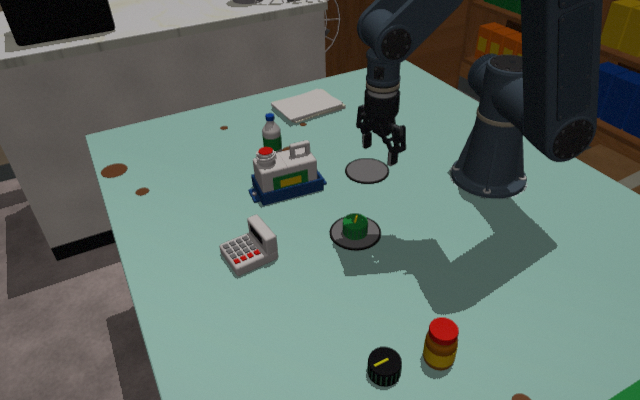

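The scene view shows the cap on the left mat at (355,228) and the open canister in the tray at (285,170). The bystanders are where they were and the robot is clear of everything, so I'll hand in.

```bash
python3 -c "
from h import *
print(ticket.hand_in())"
```

```text
the job is handed in; nothing more can be done
None
```

The job is done and handed in at about 22 s of robot time. I carried the canister by its bar handle into the blue tray, released it, unscrewed the green cap and set it on the left grey mat.

- **Unscrewing:** It took one continuous anticlockwise twist of 240° (4.2 rad), with no regrips, because I had unwound the wrist clockwise beforehand. The gripper rose with the thread, and the cap came off with no more than about 2 N of downward pull. The canister top stayed level at about 97.6 mm throughout, so the canister was never lifted by its cap.
- **Cap:** It sits within about 1 mm of the mat's centre. Its top is at 39.9 mm, which is what 36 mm of cap on a 4 mm mat should give with the mouth down. Contact was 1.7 N.
- **Canister:** It stands flat in the tray at the tray's angle. Its centre read about 1.5 mm from where it stood before the twist, within the tray's play.
- **Other goods:** The bottle, jar, billing machine and black cap all read within about 1 mm of where they started.
- **Checks that disagreed or failed:**
  - The first wrist measurement of the handle was about 9 mm off the top camera because the arm was still moving. It agreed to within 1 mm once settled.
  - In the final check the top camera's readings for the cap and mat failed, apparently because the arm was in its view. The cap's placing rests on the wrist camera, and the scene picture also shows it on the mat.

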